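# Refit the filter plate of the fume inlet

### The job

Put the slotted filter plate back into the fume extractor's inlet box on the bench: take it by its black grip, tilt it, hook its far edge under the lip at the far end of the box, then lower the near edge until the plate lies flat on its seat inside the walls, and let go. Leave the plain blanking plate, which has no slots, lying where it is.

Things in the scene. Friction and masses are not known exactly. Their poses are not given: they have to be found in the camera images.
- filter_plate_grip (a point): Loose aluminium filter plate 160 (x) x 100 (y) x 6 mm with dark slots across it, 0.25 kg. On its middle stands a black grip bar 14 (x) x 60 (y) x 40 mm tall; pinch it across x. Point: centre of the bar, 26 mm above the plate's underside. x: plate's length, y: along the bar, z: up out of the plate. Symmetrical: either short edge may go under the lip.
- blank_plate_grip (a point): Blanking plate: same size, material, grip and reference point as the filter plate, but without slots. Not wanted; stays where it lies.
- inlet_seat (a point): Grey inlet box, fixed, 182 x 124 mm outside. Point: centre of the flat seat the plate lies on, 30 mm above the bench. x: to the far end with the lip, y: left, z: up. The well is 170 (x) x 112 (y) mm inside: the plate has 5 mm to spare at each end, 6 mm at each side. Near and side walls are 6 mm thick and rise 14 mm above the seat.
- inlet_lip_edge (a point): Middle of the free edge of the box's lip, at its underside: 65 mm along x and 16 mm above the seat's centre (same axes). The lip reaches from here 20 mm on in x to the far wall, over the seat, and is 4 mm thick. A plate tilted by roughly 8 to 25 degrees, lip-side edge low, goes in under it.

How it is judged:
At the end, for the whole second after the job is handed in: The filter plate lies flat on the seat of the inlet box, inside its walls with one edge under the lip: its grip within 12 mm of the seat's centre in x and y, within 5 mm of its seated height (26 mm above the seat), the plate level within 0.06 rad (x of filter_plate_grip in the frame of inlet_seat between -0.012 and 0.012 m and y of filter_plate_grip in the frame of inlet_seat between -0.012 and 0.012 m and z of filter_plate_grip in the frame of inlet_seat between 0.021 and 0.031 m and angle between filter_plate_grip's own z axis and vertical below 0.06 rad); the robot touches nothing.
It fails at once if the blanking plate is moved more than 30 mm (distance of blank_plate_grip from where it was at the start of the episode above 0.03 m).
It also fails if it takes over 42 s, if anything falls off the work surface, if the arm or the gripper's body presses on something with over 40 N, if the wrist force passes 120 N, or if a joint passes its speed limit or range.

### The arm

A 6-joint arm with a two-finger parallel gripper is mounted at the origin on a cart in front of the work surface, level with it; the furniture and walls round the work are solid. World frame = base frame: x ahead of the robot, y to its left, z up, the work surface at z = 0. Lengths are in m, angles in rad, forces in N, time in s.
With the tool pointing down it reaches from about 0.425 to 0.95 m from the base axis. Payload 3.5 kg.
Tool frame: the origin (TCP) lies on the centre line of the jaws, within the pads' length; the fingertips stand 14 mm ahead of it and the grasp point (between the pads) lies 5 mm behind it (ctrl.finger_overhang is the distance from the TCP to the fingertips, in m); z points along the fingers, y is the line along which they close (so a half turn about z gives the same grasp; the last joint's range is limited). The gripper opens to 85 mm and grips with 20 to 120 N. Pads are 22 mm wide; open, the fingers measure 114 mm over their backs; the gripper's body (76 mm by 85 mm) begins 54 mm behind the grasp point. The pads swing forward as they close: fully open they stand 13 mm farther back than shut.
Start: joints at [1.028, 0.286, 1.577, -0, 1.279, -0.15], TCP at [0.258, 0.624, 0.208] pointing down, gripper open.
Joint ranges: [-2.77, 2.77], [-0.9, 2.22], [0.21, 2.48], [-1.53, 4.67], [0.24, 2.81], [-2.84, 2.84]. Speed limits (rad/s): [2.79, 2.79, 3.14, 3.14, 3.14, 3.14].

### API

Orientations are given as a unit quaternion [x, y, z, w].
In Python, from plant import ctrl gives the robot as it stands.
- The arm moves only by the tool send_rows, never from a script. Its argument "moves" is text: rows parted by semicolons, each of 7 numbers parted by spaces: the turn, a rotation vector about the tool's x, y, z in units of 360 degrees (1.0 is 360 degrees), then the shift along the tool's x, y, z in units of 20 cm (1.0 is 20 cm), then the gripper's target within -1 to 1 (fully open at 1, half-way at 0, shut at -1). A call has 1 to 12 rows; each row is the pose to reach, as a shift and turn from the pose commanded when the call began, along the tool's axes at that moment, turning the shorter way round; what a row does not reach only later rows make up. A row lasts 1/8 s, in which the tool goes at most 62.5 mm and 10.7 degrees, less where a joint would pass 70% of its speed; a pose out of reach is approached as far as the arm can. A call with a number of a shift or a turn outside -1 to 1 is refused whole. A call with a gripper value outside its range is refused whole. The fingers move at their own pace and stop on an object; "newtons" is the grip in N (left out, the last holds). Time passes only in rows, so rows that repeat a pose let the fingers close. It gives the time, the measured TCP pose, the force, the opening and the grip force at its end, in the units of the state.
- ctrl.get_state(): the state, without advancing time (a new reading comes with each control period).
- ctrl.read_camera(name): name is "scene" or "top" or "wrist"; returns a dict with "image" (480x640x3 uint8, red, green, blue), "fovy" (degrees; the focal length in pixels is half the picture's height over the tangent of half this angle, whatever the lens; pixels are square), "cx", "cy" (the principal point, pixels), "distortion" ([k1, k2, p1, p2, k3] as OpenCV has them; the pictures are not rectified), "extrinsics" (4x4, takes a point from camera to world coordinates). Camera axes: x right, y up, looking along -z (the intrinsics and any distortion apply to the point x, -y, -z); pixel columns grow to the right and rows downward; lengths in m; the calibration is good to about 2 mm. A picture is of the moment at which its call begins. There is no depth.
- ctrl.sign_off(): hands the job in; it is judged then, once.
The state is a dict: "time": time; "qpos": joint angles; "dq": joint speeds; "joint_efforts": joint torques, N m; "eef_pos": TCP position; "tcp_rot": TCP orientation; "contact_force": force on the tool from outside, world axes, zero at the start; "wrist_torque": the same for the moment, N m; "opening": opening from 0.0 (shut) to 1.0 (fully open); "finger_force": force on a finger pad.
Only numpy, scipy, OpenCV 4.12 (cv2) and the standard library are available. Lean on these libraries where they do the work, as an engineer would, in place of code of your own. Each camera call takes 0.05 s, during which the arm holds its last target. There are 200 camera calls.

## Working session

There is one attempt and no reset: what is moved stays moved. The work goes in short steps, Python scripts to look and compute and a tool call to move; the robot and the scene stay as the last step left them, time stands still between calls to the robot, and variables do not carry over. Pictures are saved under pics/ and viewed, at most 12 in all, crops included, and the job is handed in when it is done.

Besides the shell and the picture viewer there is one more tool, called after ">>>" as name(argument=value, ...) on one line, values as JSON. send_rows: Moves the arm, as the interface text tells. Its arguments: {"type":"object","properties":{"moves":{"type":"string"},"newtons":{"type":"number"}},"required":["moves"]}

```bash
mkdir -p pics; ls; python3 - <<'E'
from plant import ctrl
import cv2
s=ctrl.get_state(); print(s)
for n in("top","scene"):
    c=ctrl.read_camera(n); cv2.imwrite(f"pics/{n}0.png",c["image"][:,:,::-1]); print(n,c["fovy"],c["cx"],c["cy"],c["distortion"],c["extrinsics"])
E
```

```text
pics
{'time': 0.0, 'qpos': array([ 1.02798828e+00,  2.87210596e-01,  1.57817000e+00,  2.28904647e-05,
        1.27860692e+00, -1.50026391e-01]), 'dq': array([ 0.00107327,  0.0011484 ,  0.00053603,  0.00091943, -0.00175109,
       -0.00064371]), 'joint_efforts': array([ 2.08813740e-04, -4.05975652e+01, -2.92627752e+01, -1.12954679e-04,
        5.84062058e-03,  2.89516997e-06]), 'eef_pos': array([0.25797525, 0.62298902, 0.20662108]), 'tcp_rot': array([ 1.95133922e-01,  9.80775876e-01, -1.12257593e-03, -4.16868417e-04]), 'contact_force': array([ 0.31628708,  0.23330883, -0.08621513]), 'wrist_torque': array([-0.04588052, -0.00271947, -0.02045368]), 'finger_force': 0.0, 'opening': 1.0030878735505149}
top 54.99894713042822 316.09618526302097 243.07644034867096 [-0.05763496  0.          0.          0.          0.        ] [[ 0.00448141  0.98663175 -0.162904    0.40109568]
 [-0.99997377  0.00349453 -0.00634411 -0.0044412 ]
 [-0.00569002  0.16292816  0.98662153  1.03695217]
 [ 0.          0.          0.          1.        ]]
scene 51.62047929432816 324.8089961250115 236.7104628182182 [-0.02629069  0.          0.          0.          0.        ] [[ 0.43627127  0.6869468  -0.5811811  -0.04725063]
 [-0.89969594  0.32250357 -0.29417456 -0.29796589]
 [-0.01464929  0.65122618  0.75874229  0.84624895]
 [ 0.          0.          0.          1.        ]]
```

View pics/top0.png

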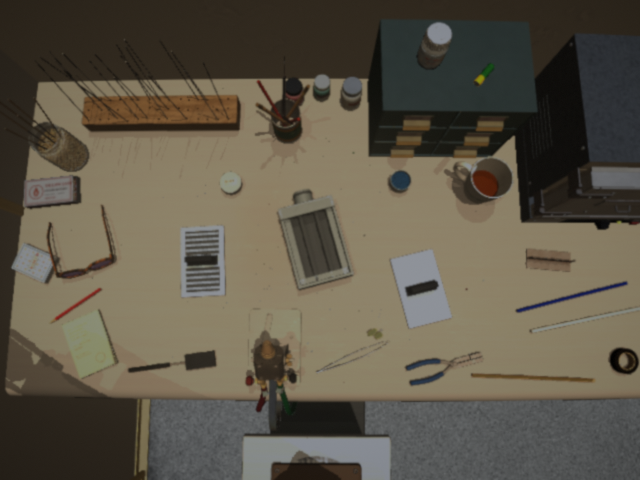

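View pics/scene0.png

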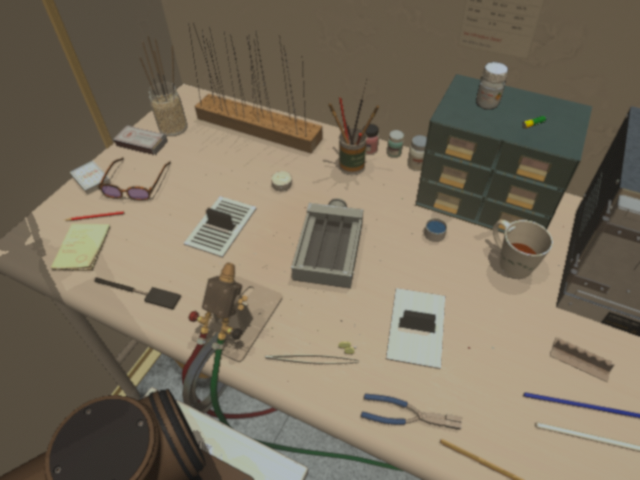

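The top view shows the slotted plate at about (203,260), the box at about (315,240) with its lip end up, and the blank plate at about (421,288). I'll enlarge the first two.

```bash
python3 - <<'E'
import cv2
im=cv2.imread("pics/top0.png")[180:310,170:370]
cv2.imwrite("pics/top0c.png",cv2.resize(im,None,fx=4,fy=4,interpolation=cv2.INTER_CUBIC))
E
```

```text
(no output)
```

View pics/top0c.png

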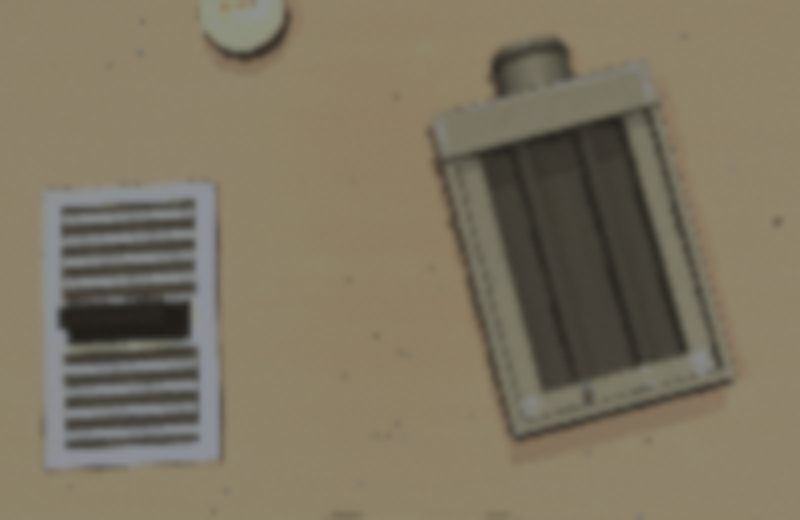

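```bash
cat > h.py <<'E'
import numpy as np, cv2
from scipy.optimize import least_squares
def cam(c):
    T=np.array(c["extrinsics"])@np.diag([1,-1,-1,1]); W=np.linalg.inv(T)
    f=240/np.tan(np.radians(c["fovy"]/2)); K=np.array([[f,0,c["cx"]],[0,f,c["cy"]],[0,0,1]])
    return K,np.array(c["distortion"]),W
def proj(c,P):
    K,d,W=cam(c); return cv2.projectPoints(np.float64(P),cv2.Rodrigues(W[:3,:3])[0],W[:3,3],K,d)[0][:,0]
def place(p,P):
    c,s=np.cos(p[2]),np.sin(p[2]); P=np.array(P)
    return np.c_[P[:,0]*c-P[:,1]*s+p[0],P[:,0]*s+P[:,1]*c+p[1],P[:,2]]
def fit(c,P,uv,p0):
    r=least_squares(lambda p:(proj(c,place(p,P))-uv).ravel(),p0); return r.x,r.fun.round(1)
E
cat > fit0.py <<'E'
from h import *
from plant import ctrl
c=ctrl.read_camera("top")
un=lambda a:(np.array(a,float)+.5)/4-.5+[170,180]
print("plate",fit(c,[[.08,.05,.006],[.08,-.05,.006],[-.08,-.05,.006],[-.08,.05,.006]],un([(45,190),(215,183),(220,460),(45,467)]),[.5,.2,0]))
print("box",fit(c,[[-.091,.062,.044],[-.091,-.062,.044],[.065,.062,.05],[.065,-.062,.05],[.091,.062,.05],[.091,-.062,.05]],
 un([(516,434),(730,378),(445,160),(660,100),(432,120),(645,62)]),[.5,0,.2]))
p=fit(c,[[0,0,.046]],un([(124,318)]),[.5,.2,0]); print("grip top",p)
E
python3 fit0.py
```

```text
plate (array([0.53055732, 0.25950505, 0.05086996]), array([-0.3, -0.3,  0.5, -0.6,  0.2,  0.3, -0.4,  0.5]))
box (array([0.56909465, 0.00438551, 0.26477916]), array([-0.6,  0.8,  1.4, -0.1, -0.9,  0.1, -0. ,  0.8, -0.5, -1.1,  0.6,
       -0.7]))
grip top (array([0.52841025, 0.25318012, 0.        ]), array([0., 0.]))
```

```bash
cat >> h.py <<'E'
from scipy.spatial.transform import Rotation as R
def tool(yaw,tilt=0):
    return R.from_euler("ZY",[yaw,tilt])*R.from_matrix([[0,1,0],[1,0,0],[0,0,-1]])
def go(s,pos,yaw,tilt=0):
    r=R.from_quat(s["tcp_rot"])
    print("turn",((r.inv()*tool(yaw,tilt)).as_rotvec()/2/np.pi).round(4),"shift",(r.inv().apply(np.array(pos)-s["eef_pos"])/.2).round(3))
E
python3 - <<'E'
from h import *
from plant import ctrl
go(ctrl.get_state(),[.525,.257,.17],.04)
E
```

```text
turn [-3.000e-04  1.000e-04  1.811e-01] shift [-1.934 -1.18   0.186]
```

>>> send_rows(moves="0 0 0 -0.97 -0.59 0.09 1;0 0 0 -0.97 -0.59 0.09 1;0 0 0 -0.97 -0.59 0.09 1;0 0 0 -0.97 -0.59 0.09 1;0 0 0 -0.97 -0.59 0.09 1")

```text
time: 0.78
eef_pos: [0.3936, 0.4381, 0.1894]
tcp_rot: [0.197, 0.98, -0.001, -0.0]
contact_force: [0.2, 0.0, -0.3]
opening: 1.001
finger_force: 0.0
```

>>> send_rows(moves="0 0 0.181 -0.97 -0.59 0.09 1;0 0 0.181 -0.97 -0.59 0.09 1;0 0 0.181 -0.97 -0.59 0.09 1;0 0 0.181 -0.97 -0.59 0.09 1;0 0 0.181 -0.97 -0.59 0.09 1;0 0 0.181 -0.97 -0.59 0.09 1;0 0 0.181 -0.97 -0.59 0.09 1;0 0 0.181 -0.97 -0.59 0.09 1;0 0 0.181 -0.97 -0.59 0.09 1;0 0 0.181 -0.97 -0.59 0.09 1")

```text
time: 2.02
eef_pos: [0.5264, 0.2573, 0.1721]
tcp_rot: [0.692, 0.722, 0.0, -0.0]
contact_force: [0.5, -0.9, -0.9]
opening: 0.997
finger_force: 0.0
```

```bash
python3 - <<'E'
from h import *
from plant import ctrl
c=ctrl.read_camera("wrist"); cv2.imwrite("pics/w1.png",c["image"][:,:,::-1]); import pickle; pickle.dump(c,open("w1.pkl","wb"))
print(ctrl.get_state()["eef_pos"])
print(proj(c,place([.529,.257,.04],[[.08,.05,.006],[.08,-.05,.006],[-.08,-.05,.006],[-.08,.05,.006],[0,.03,.046],[0,-.03,.046]])))
E
```

```text
[0.52639777 0.25717836 0.17205753]
[[413.313499   159.2200069 ]
 [406.03752162 264.71890306]
 [240.372092   264.33092779]
 [234.02411544 158.68299264]
 [323.9724211  187.38373303]
 [323.63094159 258.59470445]]
```

View pics/w1.png

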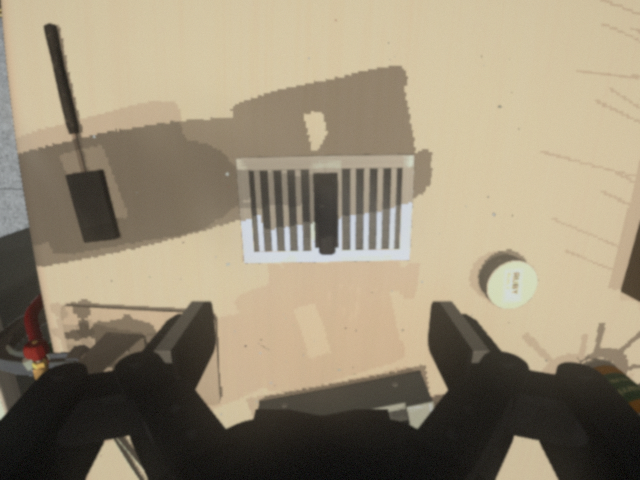

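The wrist view shows the filter plate with corners (237,158), (413,156), (411,262) and (244,263). The grip's top runs from about (325,174) to (327,253).

```bash
python3 - <<'E'
from h import *
from plant import ctrl
import pickle; c=pickle.load(open("w1.pkl","rb"))
p=fit(c,[[.08,.05,.006],[.08,-.05,.006],[-.08,-.05,.006],[-.08,.05,.006]],[(413.5,156),(411,262),(244,263),(237.5,158)],[.53,.257,.04]);print(p)
p=p[0]; s=ctrl.get_state(); print(R.from_quat(s["tcp_rot"]).as_matrix().round(3))
go(s,[p[0],p[1],.027],p[2])
E
```

```text
(array([0.53171024, 0.25894849, 0.05572433]), array([ 2.2, -0.3, -1.1, -0.3,  0. ,  0.8, -1.3,  0. ]))
[[-0.042  0.999  0.   ]
 [ 0.999  0.042 -0.   ]
 [-0.     0.    -1.   ]]
turn [ 0.      0.     -0.0023] shift [0.008 0.027 0.725]
```

>>> send_rows(moves="0 0 -0.002 0.01 0.025 0.25 1;0 0 -0.002 0.01 0.025 0.45 1;0 0 -0.002 0.01 0.025 0.6 1;0 0 -0.002 0.01 0.025 0.72 1;0 0 -0.002 0.01 0.025 0.72 1;0 0 -0.002 0.01 0.025 0.72 -1;0 0 -0.002 0.01 0.025 0.72 -1;0 0 -0.002 0.01 0.025 0.72 -1;0 0 -0.002 0.01 0.025 0.72 -1;0 0 -0.002 0.01 0.025 0.72 -1;0 0 -0.002 0.01 0.025 0.72 -1;0 0 -0.002 0.01 0.025 0.72 -1", newtons=60)

```text
time: 3.58
eef_pos: [0.5313, 0.2593, 0.028]
tcp_rot: [0.688, 0.726, -0.0, -0.0]
contact_force: [0.8, -0.7, 0.2]
opening: 0.001
finger_force: 0.0
```

```bash
python3 - <<'E'
from h import *
from plant import ctrl
a=ctrl.read_camera("wrist")["image"]; b=ctrl.read_camera("top")["image"]
o=np.hstack([cv2.resize(a,(400,300)),cv2.resize(b[210:330,150:310],(400,300))])
o2=np.vstack([o,cv2.resize(ctrl.read_camera("scene")["image"][120:345,50:650],(800,300))])
cv2.imwrite("pics/m1.png",o2[:,:,::-1])
E
```

```text
(no output)
```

View pics/m1.png

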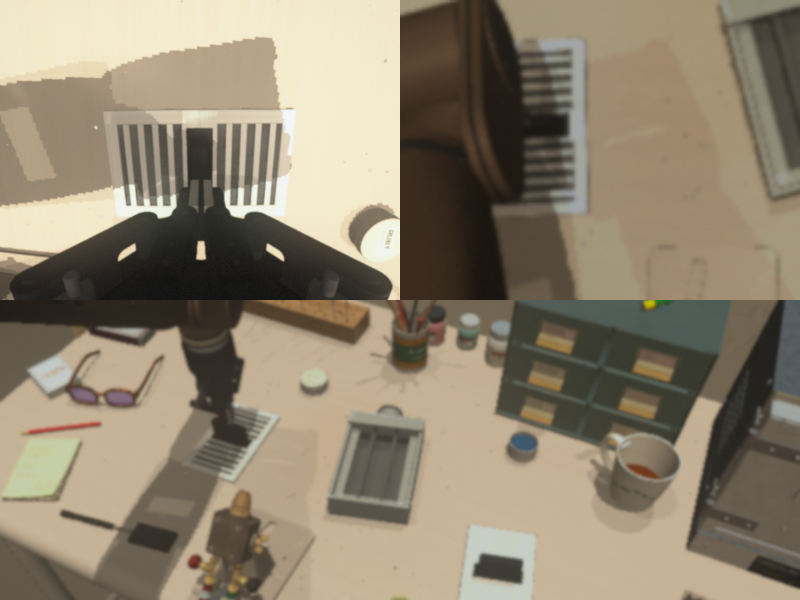

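```bash
python3 - <<'E'
from h import *
from plant import ctrl
import pickle
s=ctrl.get_state(); r=R.from_quat(s["tcp_rot"]); P=[s["eef_pos"]+r.apply([0,0,d]) for d in(-.005,.014)]
B=place([.531,.259,.055],[[0,.03,.046],[0,-.03,.046],[.0,-.03,.006]])
for n in("wrist","top","scene"):
    c=ctrl.read_camera(n); print(n,proj(c,P).round().tolist(),proj(c,B).round().tolist())
    if n=="wrist": print(c["extrinsics"],s["eef_pos"]); w=c["image"]
    if n=="scene": sc=c["image"]
o=np.vstack([cv2.resize(w[160:360,220:420],(600,600)).repeat(1,0)]) ; o=np.hstack([cv2.resize(o,(400,600)),cv2.resize(sc[170:270,185:252],(400,600),interpolation=2)])
cv2.imwrite("pics/m2.png",o[:,:,::-1])
E
```

```text
wrist [[320.0, 288.0], [320.0, 274.0]] [[319.0, 236.0], [320.0, 359.0], [320.0, 318.0]]
[[ 9.98529095e-01 -5.18786653e-02 -1.57559892e-02  5.27890327e-01]
 [ 5.42158528e-02  9.58268287e-01  2.80682261e-01  3.30146112e-01]
 [ 5.37043715e-04 -2.81123628e-01  9.59671411e-01  1.94133139e-01]
 [ 0.00000000e+00  0.00000000e+00  0.00000000e+00  1.00000000e+00]] [0.53135257 0.25924189 0.02797096]
top [[199.0, 259.0], [202.0, 260.0]] [[184.0, 259.0], [212.0, 257.0], [216.0, 260.0]]
scene [[220.0, 216.0], [221.0, 221.0]] [[207.0, 208.0], [230.0, 215.0], [233.0, 227.0]]
```

View pics/m2.png

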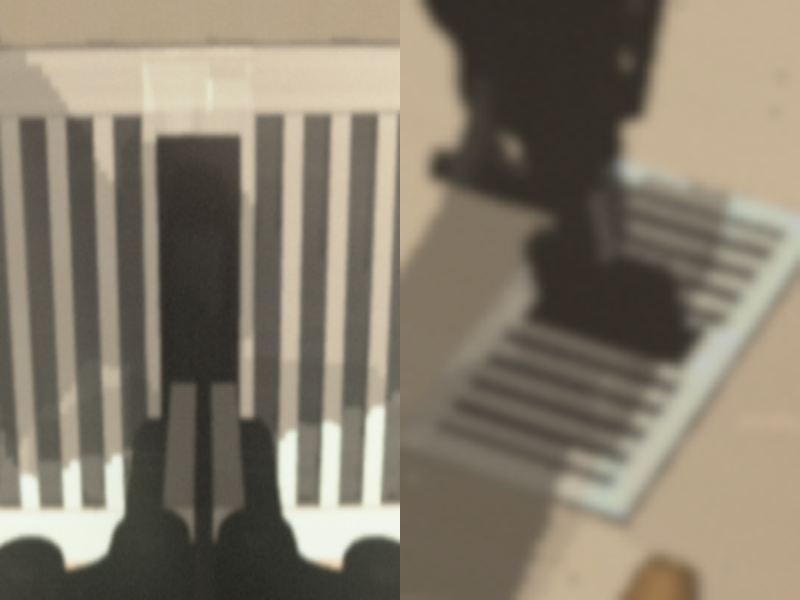

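The fingers shut fully and appear to sit over the bar's top rather than around it. I'll check the finger overhang and where the tips should appear in the picture.

```bash
python3 - <<'E'
from h import *
from plant import ctrl
import pickle
print(ctrl.finger_overhang,[a for a in dir(ctrl) if a[0]!='_'])
s=ctrl.get_state(); r=R.from_quat(s["tcp_rot"]); print(s["eef_pos"],s["qpos"].round(3),s["opening"],s["finger_force"],s["contact_force"])
c=ctrl.read_camera("wrist")
P=[s["eef_pos"]+r.apply([x,0,d]) for x in(-.011,.011) for d in(-.06,-.04,-.02,0,.014)]
print(proj(c,P).round())
# open fingers in w1
c=pickle.load(open("w1.pkl","rb")); e=np.array([.5264,.2573,.172])
print(proj(c,[e+tool(.042).apply([x,y,d]) for x in(-.011,.011) for y in (-.05,) for d in(-.04,-.02,0,.014)]).round())
E
```

```text
0.014 ['Unreachable', 'finger_overhang', 'get_state', 'read_camera', 'sign_off']
[0.53137946 0.25923295 0.02801833] [ 0.282  0.316  1.9   -0.     0.926  0.229] -0.002049493545820323 0.0 [-0.02186108  0.58162604  0.00291856]
[[320. 383.]
 [320. 350.]
 [320. 325.]
 [320. 305.]
 [320. 293.]
 [320. 326.]
 [320. 299.]
 [320. 279.]
 [320. 263.]
 [320. 254.]]
[[195. 349.]
 [209. 324.]
 [221. 304.]
 [227. 293.]
 [189. 299.]
 [205. 279.]
 [217. 263.]
 [224. 254.]]
```

Both cameras put the real fingertips about 35–40 mm higher than the reported TCP implies, so the jaws shut just above the bar. I'll open, go down 30 mm with a force check, and look again.

>>> send_rows(moves="0 0 0 0 0 -0.05 1;0 0 0 0 0 -0.05 1;0 0 0 0 0 -0.05 1;0 0 0 0 0 -0.05 1;0 0 0 0 0 0.03 1;0 0 0 0 0 0.08 1;0 0 0 0 0 0.12 1;0 0 0 0 0 0.15 1;0 0 0 0 0 0.15 1")

```text
time: 5.05
eef_pos: [0.531, 0.2591, -0.0027]
tcp_rot: [0.688, 0.726, -0.001, -0.0]
contact_force: [0.1, -0.3, -0.1]
opening: 1.001
finger_force: 0.0
```

```bash
python3 - <<'E'
from h import *
from plant import ctrl
s=ctrl.get_state(); r=R.from_quat(s["tcp_rot"]); print(s["eef_pos"],s["opening"],s["finger_force"],s["contact_force"])
c=ctrl.read_camera("wrist");d=ctrl.read_camera("scene")["image"]
o=np.hstack([cv2.resize(c["image"],(400,600))[:],cv2.resize(d[170:270,185:252],(400,600),interpolation=2)])
cv2.imwrite("pics/m3.png",o[:,:,::-1])
E
```

```text
[ 0.53098354  0.25914196 -0.00266609] 1.0011237925846015 0.0 [ 0.13469191 -0.28185986 -0.11418678]
```

View pics/m3.png

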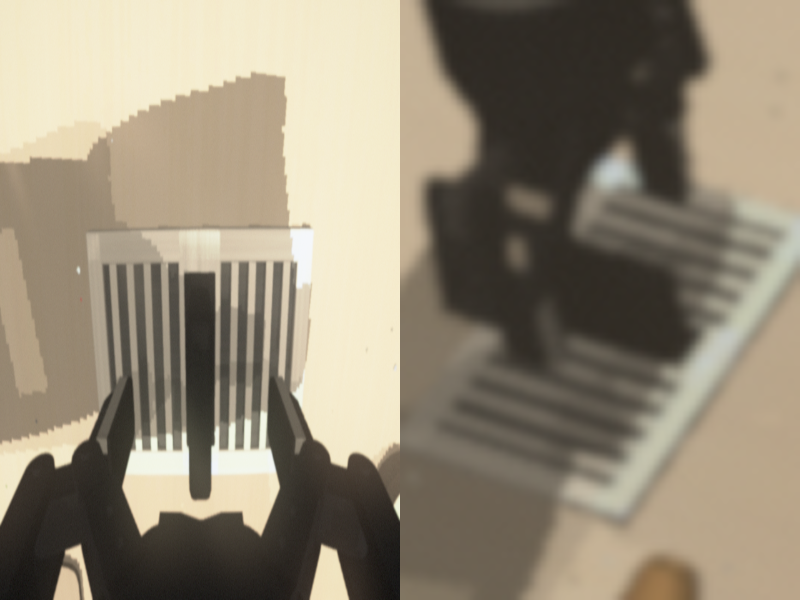

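The fingers now straddle the bar with no contact, which confirms the offset. I'll go 4 mm lower and close.

>>> send_rows(moves="0 0 0 0 0 0.02 1;0 0 0 0 0 0.02 -1;0 0 0 0 0 0.02 -1;0 0 0 0 0 0.02 -1;0 0 0 0 0 0.02 -1;0 0 0 0 0 0.02 -1;0 0 0 0 0 0.02 -1;0 0 0 0 0 0.02 -1", newtons=60)

```text
time: 6.15
eef_pos: [0.5317, 0.2594, -0.0057]
tcp_rot: [0.688, 0.726, 0.0, 0.0]
contact_force: [0.2, 0.3, 1.4]
opening: 0.151
finger_force: 60.2
```

>>> send_rows(moves="0 0 0 0 0 -0.1 -1;0 0 0 0 0 -0.3 -1;0 0 0 0 0 -0.5 -1;0 0 0 0 0 -0.65 -1;0 0 0 0 0 -0.65 -1")

```text
time: 6.78
eef_pos: [0.5334, 0.2599, 0.128]
tcp_rot: [0.688, 0.726, 0.003, 0.002]
contact_force: [0.6, 0.7, -2.3]
opening: 0.148
finger_force: 59.8
```

```bash
cat >> h.py <<'E'
BOX=[.569,.0044,.265]
def tgt(xf,zf,th,d=-.0057,box=BOX,y=0):
    """TCP position (reported) for far bottom edge at seat-frame xf,zf, tilt th"""
    o=np.array([xf-.08*np.cos(th),y,zf+.08*np.sin(th)])   # underside centre
    o=place(box,[o+[0,0,.03]])[0]
    return o-tool(box[2],th).apply([0,0,d])
def rel(c,s):
    r=R.from_quat(s["tcp_rot"]); return r.inv().apply(np.array(c["extrinsics"])[:3,3]-s["eef_pos"])
E
python3 - <<'E'
from h import *
from plant import ctrl
s=ctrl.get_state(); c=ctrl.read_camera("wrist"); print(s["eef_pos"],s["contact_force"],s["opening"],rel(c,s).round(4))
p=tgt(.05,.06,.26); print(p); go(s,p,.265,0); go(s,p,.265,.26)
E
```

```text
[0.53340018 0.25988871 0.12795734] [ 0.5696229   0.70160126 -2.2951379 ] 0.14789438113244818 [ 0.071   0.0003 -0.1662]
[ 0.54122796 -0.00313685  0.10505802]
turn [ 0.0011 -0.0001 -0.0337] shift [-1.316 -0.032  0.112]
turn [ 0.0424 -0.0045 -0.0335] shift [-1.316 -0.032  0.112]
```

>>> send_rows(moves="0 0 0 -0.25 0 0 -1;0 0 0 -0.5 0 0 -1;0 0 0 -0.66 0 0 -1;0 0 0 -0.66 0 0 -1")

```text
time: 7.32
eef_pos: [0.5369, 0.1255, 0.1216]
tcp_rot: [0.689, 0.724, -0.002, -0.002]
contact_force: [0.1, 1.4, -2.0]
opening: 0.152
finger_force: 59.7
```

>>> send_rows(moves="0.01 -0.001 -0.008 -0.2 -0.01 0 -1;0.02 -0.002 -0.016 -0.4 -0.02 0 -1;0.03 -0.003 -0.025 -0.6 -0.03 0 -1;0.0424 -0.0045 -0.0335 -0.656 -0.032 0 -1;0.0424 -0.0045 -0.0335 -0.656 -0.032 0 -1;0.0424 -0.0045 -0.0335 -0.656 -0.032 0 -1")

```text
time: 8.07
eef_pos: [0.5383, -0.0027, 0.123]
tcp_rot: [0.602, 0.787, -0.106, -0.082]
contact_force: [0.8, -0.2, -3.1]
opening: 0.154
finger_force: 59.7
```

```bash
python3 - <<'E'
from h import *
from plant import ctrl
s=ctrl.get_state(); c=ctrl.read_camera("wrist"); print(s["eef_pos"],s["contact_force"],s["opening"],rel(c,s).round(4))
r=R.from_quat(s["tcp_rot"]); print((r*tool(0).inv()).as_euler("ZYX"))
t=ctrl.read_camera("top"); d=ctrl.read_camera("scene")
# predicted plate top-face corners (red: d along tool z; blue: world-z offset hypothesis)
L=np.array([[.05,.08,0],[-.05,.08,0],[-.05,-.08,0],[.05,-.08,0]])
def H(a):
    A=s["eef_pos"]+r.apply(L+[0,0,-.0057-.006])
    B=s["eef_pos"]+[0,0,.037]+r.apply(L+[0,0,.0313-.006])
    return A,B
A,B=H(0)
o=[]
for cc,(y,x,h,w) in((t,(190,230,100,133)),(d,(170,240,100,133))):
    k=6; im=cv2.resize(cc["image"][y:y+h,x:x+w],(400*2,600),interpolation=2)
    for P,col in((A,(255,0,0)),(B,(0,0,255))):
        for u in proj(cc,P): cv2.circle(im,tuple(int(v) for v in ((u-[x,y]+.5)*6)),4,col,1)
    o.append(im)
cv2.imwrite("pics/m4.png",cv2.resize(np.vstack(o),(800,1200))[:, :, ::-1][:600]); cv2.imwrite("pics/m4b.png",o[1][:,:,::-1])
E
```

```text
[ 0.53830449 -0.00267282  0.1229953 ] [ 0.82315454 -0.18745454 -3.0507137 ] 0.15401068111171273 [ 7.090e-02  1.000e-04 -1.662e-01]
[0.26571044 0.26806084 0.00119302]
```

View pics/m4b.png

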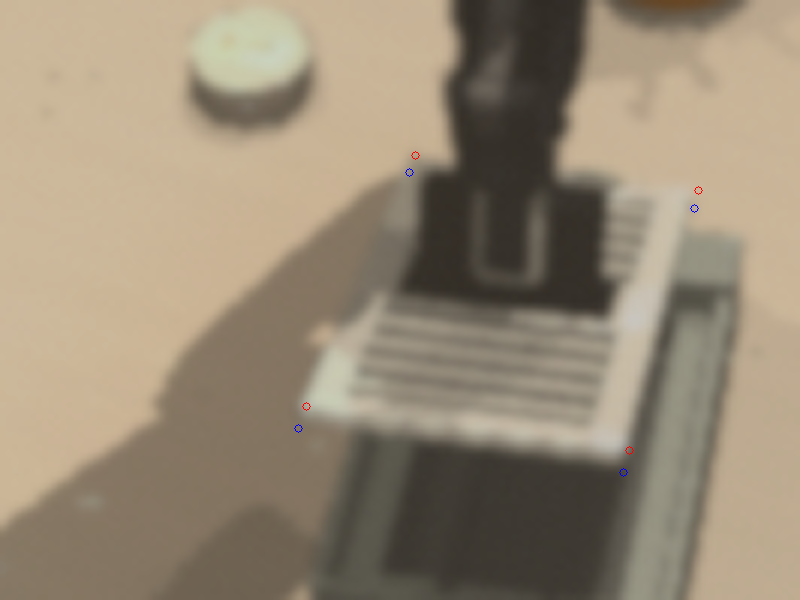

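The red circles (offset fixed along the tool axis) match the plate's corners within about 1 px, so that model holds. Next I descend in front of the lip at 0.2 rad of tilt.

```bash
python3 - <<'E'
from h import *
from plant import ctrl
s=ctrl.get_state()
for a in((.048,.03,.2),(.048,.006,.2)): go(s,tgt(*a),.265,a[2])
E
```

```text
turn [-0.0107 -0.      0.0001] shift [-0.004  0.07   0.259]
turn [-0.0107 -0.      0.0001] shift [-0.004  0.101  0.374]
```

>>> send_rows(moves="-0.005 0 0 -0.004 0.035 0.13 -1;-0.0107 0 0 -0.004 0.07 0.26 -1;-0.0107 0 0 -0.004 0.08 0.3 -1;-0.0107 0 0 -0.004 0.09 0.34 -1;-0.0107 0 0 -0.004 0.101 0.374 -1;-0.0107 0 0 -0.004 0.101 0.374 -1;-0.0107 0 0 -0.004 0.101 0.374 -1")

```text
time: 9.1
eef_pos: [0.5394, -0.0048, 0.047]
tcp_rot: [0.604, 0.79, -0.079, -0.06]
contact_force: [0.4, -0.3, -2.8]
opening: 0.152
finger_force: 59.6
```

```bash
python3 - <<'E'
from h import *
from plant import ctrl
s=ctrl.get_state(); print(s["eef_pos"],tgt(.048,.006,.2),s["contact_force"],s["opening"])
go(s,tgt(.08,.003,.2),.265,.2)
w=ctrl.read_camera("wrist")["image"]; d=ctrl.read_camera("scene")["image"]; t=ctrl.read_camera("top")["image"]
o=np.vstack([np.hstack([cv2.resize(w,(400,300)),cv2.resize(t[180:285,250:390],(400,300))]),cv2.resize(d[185:290,250:530],(800,300),interpolation=2)])
cv2.imwrite("pics/m5.png",o[:,:,::-1])
E
```

```text
[ 0.53944839 -0.00481844  0.04703529] [ 0.53856316 -0.00386003  0.04630717] [ 0.38407696 -0.30856949 -2.81912547] 0.15156461358077128
turn [0.0001 0.0001 0.    ] shift [ 0.006  0.158 -0.013]
```

View pics/m5.png

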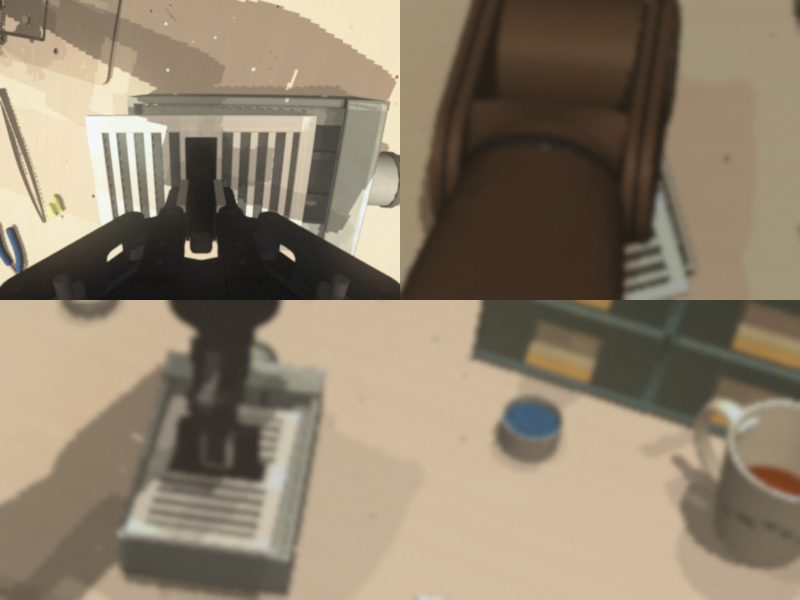

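The plate sits in front of the lip, between the side walls and parallel to them. I'll slide it under.

>>> send_rows(moves="0 0 0 0.002 0.04 -0.003 -1;0 0 0 0.004 0.08 -0.006 -1;0 0 0 0.006 0.12 -0.01 -1;0 0 0 0.006 0.14 -0.012 -1;0 0 0 0.006 0.158 -0.013 -1;0 0 0 0.006 0.158 -0.013 -1;0 0 0 0.006 0.158 -0.013 -1")

```text
time: 10.12
eef_pos: [0.5688, 0.0046, 0.0428]
tcp_rot: [0.604, 0.79, -0.079, -0.061]
contact_force: [-0.7, -0.4, -2.2]
opening: 0.152
finger_force: 59.7
```

```bash
python3 - <<'E'
from h import *
from plant import ctrl
s=ctrl.get_state(); print(s["eef_pos"],tgt(.08,.003,.2),s["contact_force"],s["wrist_torque"],s["opening"])
for a in ((.08,.002,.13),(.08,.0015,.06),(.08,.001,.0)): go(s,tgt(*a),.265,a[2])
c=ctrl.read_camera("wrist"); im=c["image"].copy()
for P,col in (([[.065,-.062,.02],[.065,.062,.02],[.091,.062,.02],[-.091,.062,.014],[-.085,.056,.014]],(255,0,0)),):
    for u in proj(c,place(BOX,np.array(P)+[0,0,.03])): cv2.circle(im,tuple(int(v) for v in u),4,col,1)
r=R.from_quat(s["tcp_rot"])
for u in proj(c,s["eef_pos"]+r.apply(np.array([[.05,.08,0],[.05,-.08,0]])+[0,0,-.0117])): cv2.circle(im,tuple(int(v) for v in u),4,(0,255,0),1)
cv2.imwrite("pics/m6.png",im[:,:,::-1])
E
```

```text
[0.56882446 0.0046414  0.04278198] [0.56944612 0.00452107 0.04330717] [-0.69860151 -0.42557986 -2.21095373] [ 0.04961756 -0.15129036  0.00180407] 0.15197991181732928
turn [-0.0112 -0.      0.    ] shift [-0.001  0.006  0.03 ]
turn [-0.0224 -0.      0.    ] shift [-0.001  0.012  0.06 ]
turn [-0.0319 -0.      0.    ] shift [-0.001  0.018  0.086]
```

View pics/m6.png

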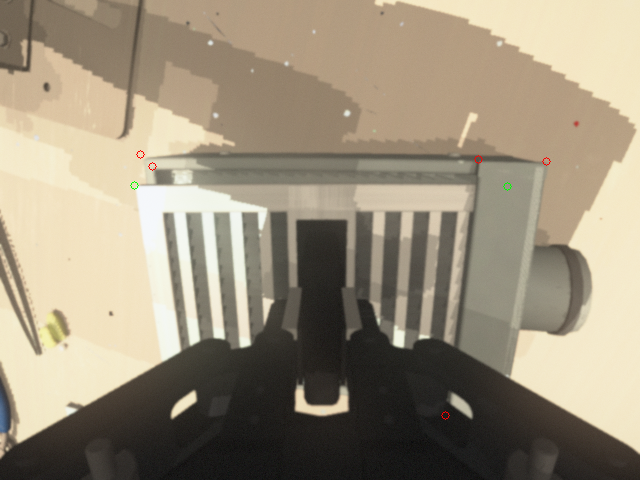

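The far edge is under the lip, and box and plate match the predictions within about 3 px. I'll lower the near edge now.

>>> send_rows(moves="-0.006 0 0 -0.004 0.003 0.015 -1;-0.0112 0 0 -0.006 0.006 0.03 -1;-0.017 0 0 -0.006 0.009 0.045 -1;-0.0224 0 0 -0.006 0.012 0.06 -1;-0.0224 0 0 -0.006 0.012 0.06 -1")

```text
time: 10.8
eef_pos: [0.5683, 0.0034, 0.0304]
tcp_rot: [0.607, 0.794, -0.024, -0.019]
contact_force: [0.1, 0.1, -1.4]
opening: 0.149
finger_force: 59.7
```

>>> send_rows(moves="-0.004 0 0 0 0.001 0.01 -1;-0.0095 0 0 0 0.001 0.026 -1;-0.0095 0 0 0 0.001 0.026 -1;-0.0095 0 0 0 0.001 0.026 -1")

```text
time: 11.3
eef_pos: [0.5695, 0.0034, 0.0256]
tcp_rot: [0.607, 0.794, 0.0, 0.0]
contact_force: [-0.2, 0.2, -1.7]
opening: 0.15
finger_force: 59.7
```

```bash
python3 - <<'E'
from h import *
from plant import ctrl
s=ctrl.get_state(); r=R.from_quat(s["tcp_rot"]); print(s["eef_pos"],tgt(.08,.0,0),s["contact_force"],s["wrist_torque"],(r*tool(0).inv()).as_euler("ZYX"))
go(s,tgt(.08,.0,.0),.265)
E
```

```text
[0.5694533  0.0033945  0.02560746] [0.569  0.0044 0.0243] [-0.20590808  0.23696701 -1.65187728] [ 0.0375927  -0.00606341 -0.00688808] [ 2.65057213e-01 -4.15324597e-04 -1.75017435e-04]
turn [0.0001 0.     0.    ] shift [ 0.005 -0.001  0.007]
```

Level, and about 1 mm above the seat. I'll lower 1.5 mm, open to a moderate width and withdraw upwards.

>>> send_rows(moves="0 0 0 0 0 0.008 -1;0 0 0 0 0 0.008 -1;0 0 0 0 0 0.008 -0.3;0 0 0 0 0 0.008 -0.3;0 0 0 0 0 0.008 -0.3;0 0 0 0 0 0.008 -0.3;0 0 0 0 0 -0.1 -0.3;0 0 0 0 0 -0.3 -0.3;0 0 0 0 0 -0.5 -0.3;0 0 0 0 0 -0.7 -0.3;0 0 0 0 0 -0.7 -0.3")

```text
time: 12.68
eef_pos: [0.5719, 0.003, 0.1701]
tcp_rot: [0.607, 0.794, 0.002, 0.004]
contact_force: [-0.1, 0.3, 0.6]
opening: 0.348
finger_force: 0.0
```

```bash
python3 - <<'E'
from h import *
from plant import ctrl
s=ctrl.get_state(); print(s["time"],s["eef_pos"],s["contact_force"],s["opening"])
c=ctrl.read_camera("wrist"); im=c["image"].copy()
for P,col in (([[.065,-.062,.02],[.065,.062,.02],[-.091,.062,.014],[-.091,-.062,.014]],(255,0,0)),([[-.08,.05,.006],[-.08,-.05,.006],[0,.03,.046]],(0,255,0))):
    for u in proj(c,place(BOX,np.array(P)+[0,0,.03])): cv2.circle(im,tuple(int(v) for v in u),4,col,1)
cv2.imwrite("pics/m7.png",im[:,:,::-1])
E
```

```text
12.675 [0.57187344 0.0030124  0.1700816 ] [-0.14612134  0.3239162   0.63285913] 0.3484489843119574
```

View pics/m7.png

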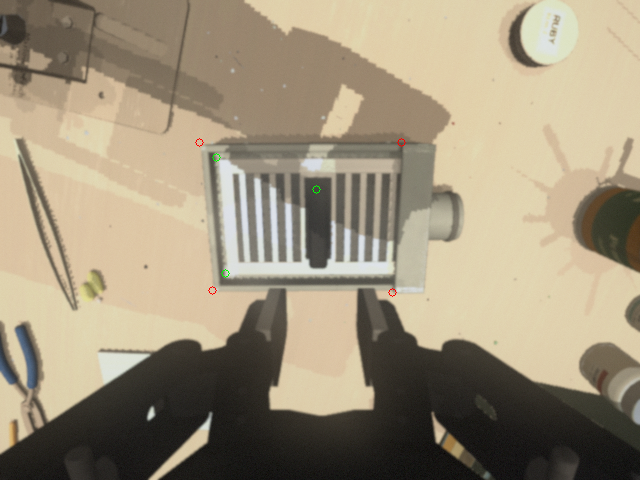

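The plate lies inside the walls with an even gap and its far edge under the lip. The gripper is clear, so I'm handing it in.

```bash
python3 -c "
from plant import ctrl
print(ctrl.sign_off())"
```

```text
the job is handed in; nothing more can be done
None
```

The filter plate is seated in the inlet box with its far edge under the lip, the gripper has let go and is clear, the blanking plate was not touched, and the job was handed in at about 12.7 s; no verdict came back.

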